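# Show a carved printing block to the inspection camera

### The arm

A 6-joint arm with a two-finger parallel gripper is mounted at the origin on a cart in front of the work surface, level with it; the furniture and walls round the work are solid. World frame = base frame: x ahead of the robot, y to its left, z up, the work surface at z = 0. Lengths are in m, angles in rad, forces in N, time in s.
With the tool pointing down it reaches from about 0.25 to 0.725 m from the base axis. Payload 4 kg.
Tool frame: the origin (TCP) lies midway between the tips of the shut fingers; the grasp point (between the pads) lies 19 mm behind it (bot.grip_point_offset is the distance from the TCP to the grasp point, in m); z points along the fingers, y is the line along which they close (so a half turn about z gives the same grasp; the last joint's range is limited). The gripper opens to 85 mm and grips with 20 to 120 N. Pads are 22 mm wide; open, the fingers measure 114 mm over their backs; the gripper's body (76 mm by 85 mm) begins 54 mm behind the grasp point. The pads swing forward as they close: fully open they stand 13 mm farther back than shut.
Start: joints at [-1.203, 0.241, 0.005, 1.335, 0, 1.571], TCP at [0.18, -0.467, 0.231] pointing down, gripper open.
Joint ranges: [-2.72, 2.72], [-1.05, 1.87], [-1.09, 1.28], [-1.99, 2.15], [-1.42, 1.44], [-3.14, 3.14]. Speed limits (rad/s): [2.79, 2.79, 3.14, 3.14, 3.14, 3.14].

### API

Orientations are given as a unit quaternion [x, y, z, w].
In Python, from workcell import bot gives the robot as it stands.
- The arm moves only by the tool step_arm, never from a script. Its argument "targets" is text: rows parted by semicolons, each of 7 numbers parted by spaces: the opening, from -1 (shut) to 1 (fully open), so that 0 is half open, then the shift along the world's x, y, z normalised to -1 to 1, where 1 is 0.5 m, then the turn, a rotation vector about the world's x, y, z normalised to -1 to 1, where 1 is pi/4 rad. In form: gripper x y z wx wy wz; .... A call has 1 to 10 rows; each row is the pose to reach, as a shift and turn from the pose commanded when the call began; what a row does not reach only later rows make up. A row lasts 1/12 s, in which the tool goes at most 41.7 mm and 7.16 degrees, less where a joint would pass 70% of its speed; a pose out of reach is approached as far as the arm can. A call with a number of a shift or a turn outside -1 to 1 is refused whole. A call with a gripper value outside its range is refused whole. The fingers move at their own pace and stop on an object; the grip force is fixed at half the most. Time passes only in rows, so rows that repeat a pose let the fingers close. It gives the time, the measured TCP pose, the force, the opening and the grip force at its end, in the units of the state.
- bot.get_obs(): the state, without advancing time (a new reading comes with each control period).
- bot.camera(name): name is "scene" or "side" or "wrist"; returns the picture (384x512x3 uint8, red, green, blue); there is no depth.
- bot.camera_info(name): a dict with "vertical_fov" (degrees; the focal length in pixels is half the picture's height over the tangent of half this angle, whatever the lens; pixels are square), "cx", "cy" (the principal point, pixels), "pose" (4x4, takes a point from camera to world coordinates). Camera axes: x right, y up, looking along -z (the intrinsics and any distortion apply to the point x, -y, -z); pixel columns grow to the right and rows downward; lengths in m; the calibration is good to about 2 mm. A picture is of the moment at which its call begins: read the wrist's pose just before it. camera_info takes no time and is no camera call; for the wrist camera it gives the pose at the moment of the call.
- bot.job_done(): hands the job in; it is judged then, once.
The state is a dict: "clock": time; "joint_pos": joint angles; "joint_vel": joint speeds; "tau": joint torques, N m; "eef_pos": TCP position; "tool_rot": TCP orientation; "ft_force": force on the tool from outside, world axes, zero at the start; "ft_torque": the same for the moment, N m; "grip_width": finger opening in m; "grasp_force": force on a finger pad.
Only numpy, scipy, OpenCV 4.12 (cv2) and the standard library are available. Lean on these libraries where they do the work, as an engineer would, in place of code of your own. Each camera call takes 0.05 s, during which the arm holds its last target. There are 200 camera calls.

### The job

First slide the dust shutter of the small inspection camera fully open by its tab. Then lift the printing block that has a rectangular body and a round knob out of the sorting tray and hold it in the air in front of the lens: its carved underside squarely facing the lens, centred on it and 12 cm away from it, with the block's long sides parallel to the wide side of the camera housing (either way round). Finish while still holding the block there at rest; leave the other two blocks in their places and do not let the block touch the camera.

Things in the scene. Friction and masses are not known exactly. Their poses are not given: they have to be found in the camera images.
- sprig_block: the block to show: plain carved wooden printing block, body 68 x 48 mm and 32 mm high, with a round wooden knob of 25 mm diameter standing on top (up to 64 mm). 60 to 110 g. Origin: centre of the carved underside; x along the 68 mm side, z up through the knob. It stands in one of the tray's three compartments, turned by up to about 30 degrees.
- knob_top (a point): centre of the top of that block's knob, 64 mm above the carved underside on its z axis; the knob can be gripped between 36 and 64 mm above the underside
- tray: light wooden sorting tray fixed to the table, 124 x 342 x 28 mm (x, y, z), 6 mm walls and floor, three compartments in a row along its y, 112 mm apart, one block in each. Origin: centre of its underside.
- paisley_block: another wooden block with a round knob, but with a lobed, leaf-shaped body, 68 x 57 mm, 70 mm high with the knob; stays in the tray. Origin: centre of its underside.
- square_block: block without a knob, 60 x 65 x 34 mm; stays in the tray. Origin: centre of its underside.
- camera_head: camera head: grey housing 84 x 138 x 46 mm (x, y, z) fixed on a steel foot 120 x 165 mm. Origin: centre of the lens front, 92 mm above the table. z: where the lens looks, 24 degrees off vertical, leaning roughly towards the robot. y: level, along the wide side of the housing, which spans y -40 to +98 mm. Housing front face at z -13 mm; shutter rails rise to z +5 mm.
- shutter (a joint): travel of the dust shutter in m: 0 covers the lens (it starts between 0 and 0.012), 0.060 is fully open at the stop. It slides level along the +y axis of the camera head with about 1.5 N of friction and stays where it is left.
- shutter_tab (a point): top centre of the shutter's black upright tab: a fin 8 mm thick along the slide direction (head y), 30 mm wide along head x, standing 26 mm out along head z from the aluminium shutter plate (74 x 56 x 3 mm), so its top is 35 mm and the plate's surface 9 mm in front of the lens front
Not all that is in view belongs to the job. What is shaped like the sprig_block but red is not meant. Leave any red look-alike of the part that bears camera_head alone.

How it is judged:
On the way, in this order (a step that is already met when the one before it is completed fails the run):
1. the shutter is fully open (at least 52 of 60 mm) while the block still stands in the tray (value of joint shutter above 0.052 m and height (world z) of sprig_block below 0.02 m), for 0.2 s.
2. the block is lifted out of the tray, clear by at least 5 cm, in the fingers (height (world z) of sprig_block above 0.06 m and contact force between sprig_block and the fingers above 0.5 N), for 0.2 s.
At the end, for the whole second after the job is handed in: Shutter open 50 mm or more; block held at rest by the fingers alone, carved face centred on the lens axis within 15 mm each way, 105 to 135 mm from the lens, facing it within 8 degrees, long sides along the housing's wide side within 9 degrees; other two blocks within 30 mm of their places (value of joint shutter above 0.05 m and x of sprig_block in the frame of camera_head between -0.015 and 0.015 m and y of sprig_block in the frame of camera_head between -0.015 and 0.015 m and z of sprig_block in the frame of camera_head between 0.105 and 0.135 m and z of knob_top in the frame of camera_head above 0.15 m and angle between the z axis of sprig_block and the z axis of camera_head, either way round below 0.14 rad and angle between the x axis of sprig_block and the y axis of camera_head, either way round below 0.16 rad and contact force between sprig_block and the fingers above 0.5 N and contact force between sprig_block and camera_head below 0.05 N and contact force between sprig_block and tray below 0.05 N and linear speed of sprig_block below 0.02 m/s and angular speed of sprig_block below 0.15 rad/s and distance of each of paisley_block, square_block from where it was at the start of the episode below 0.03 m); the arm keeps its last pose, push and grip.
It fails at once if one of the other blocks in the tray is moved by more than 30 mm (distance of any of paisley_block, square_block from where it was at the start of the episode above 0.03 m).
It fails at once if the block knocks against the camera (over 1 N) (contact force between sprig_block and camera_head above 1 N).
It also fails if it takes over 50 s, if anything falls off the work surface, if the arm or the gripper's body presses on something with over 40 N, if the wrist force passes 120 N, or if a joint passes its speed limit or range.

## Working session

There is one attempt and no reset: what is moved stays moved. The work goes in short steps, Python scripts to look and compute and a tool call to move; the robot and the scene stay as the last step left them, time stands still between calls to the robot, and variables do not carry over. Pictures are saved under pics/ and viewed, at most 10 in all, crops included, and the job is handed in when it is done.

Besides the shell and the picture viewer there is one more tool, called after "Request:" as name(argument=value, ...) on one line, values as JSON. step_arm: Moves the arm, as the interface text tells. Scaled input: -1 to 1 covers 0.5 m each way for a shift and pi/4 rad each way for a turn. Its arguments: {"type":"object","properties":{"targets":{"type":"string"}},"required":["targets"]}

```bash
mkdir -p pics; ls
python3 - <<'E'
from workcell import bot
import cv2,numpy as np
for n in("scene","side"):
    im=bot.camera(n); cv2.imwrite(f"pics/{n}0.png",im[...,::-1])
    i=bot.camera_info(n); print(n,{k:(np.round(v,3).tolist()) if k!='name' else v for k,v in i.items() if not isinstance(v,str)})
a=[cv2.imread(f"pics/{n}0.png") for n in("scene","side")]
o=bot.get_obs(); print(o)
E
```

```text
pics
scene {'vertical_fov': 43.03, 'cx': 249.554, 'cy': 192.967, 'pose': [[-0.731, 0.467, -0.497, -0.166], [-0.682, -0.48, 0.553, 0.668], [0.02, 0.743, 0.669, 1.035], [0.0, 0.0, 0.0, 1.0]]}
side {'vertical_fov': 54.637, 'cx': 257.259, 'cy': 187.586, 'pose': [[0.996, 0.067, -0.067, 0.443], [-0.093, 0.56, -0.823, -1.074], [-0.018, 0.826, 0.564, 0.801], [0.0, 0.0, 0.0, 1.0]]}
{'clock': 0.1, 'joint_pos': array([-1.20299493e+00,  2.41361230e-01,  3.84838930e-03,  1.33521684e+00,
       -1.97023970e-05,  1.57075819e+00]), 'joint_vel': array([-1.61034895e-04, -9.37828526e-04,  4.08545904e-03, -3.22568361e-04,
        9.52082220e-05, -1.46961939e-04]), 'tau': array([ 6.12094427e-04, -3.73137045e+01,  2.53010291e+01,  1.08488780e-02,
        6.79007144e-05,  1.15026077e-05]), 'eef_pos': array([ 0.17956898, -0.4660229 ,  0.23048618]), 'tool_rot': array([ 9.83133921e-01,  1.82884553e-01, -1.86439502e-04, -9.48580310e-04]), 'ft_force': array([0.14216892, 0.07775432, 0.84580091]), 'ft_torque': array([ 0.02550773, -0.02406805, -0.07264819]), 'grasp_force': 0.0, 'grip_width': 0.0854623440455068}
```

View pics/scene0.png

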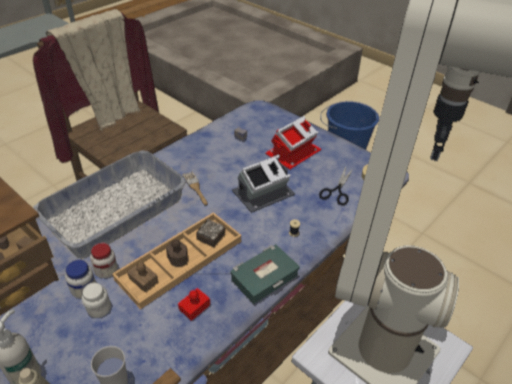

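View pics/side0.png

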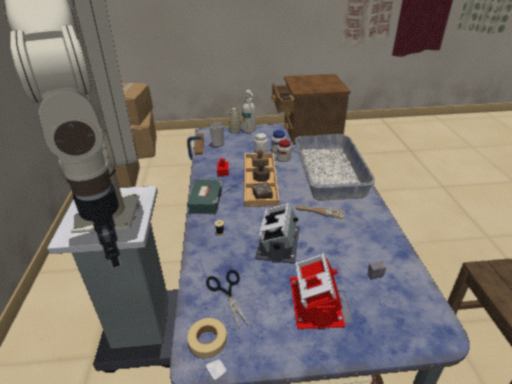

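Scene: tray around (180,257), grey camera at (263,180), red decoy camera at (295,140), red decoy block at (194,303). Side: grey camera at (278,232), tray at (261,180). I'll enlarge both.

Run:
```python
import cv2,numpy as np
s=cv2.imread("pics/scene0.png");d=cv2.imread("pics/side0.png")
R=lambda i,y0,y1,x0,x1,f:cv2.resize(i[y0:y1,x0:x1],None,fx=f,fy=f,interpolation=cv2.INTER_CUBIC)
a=R(s,210,305,110,245,3) # 405x285
b=R(s,150,210,230,300,5.786)[:,:395] 
c=R(d,145,210,235,290,6)[:,:330]
e=R(d,195,265,250,308,5.5)
H=300
out=np.zeros((600,800,3),np.uint8)
b=R(s,150,210,228,300,5)
c=R(d,145,210,235,290,4.5)
e=R(d,195,265,250,308,4.2)
for im,(x,y) in((a,(0,0)),(b,(420,0)),(c,(0,300)),(e,(420,300))):
    h,w=im.shape[:2];h=min(h,600-y);w=min(w,800-x);out[y:y+h,x:x+w]=im[:h,:w]
cv2.imwrite("pics/crops.png",out)
```

```text
(no output)
```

View pics/crops.png

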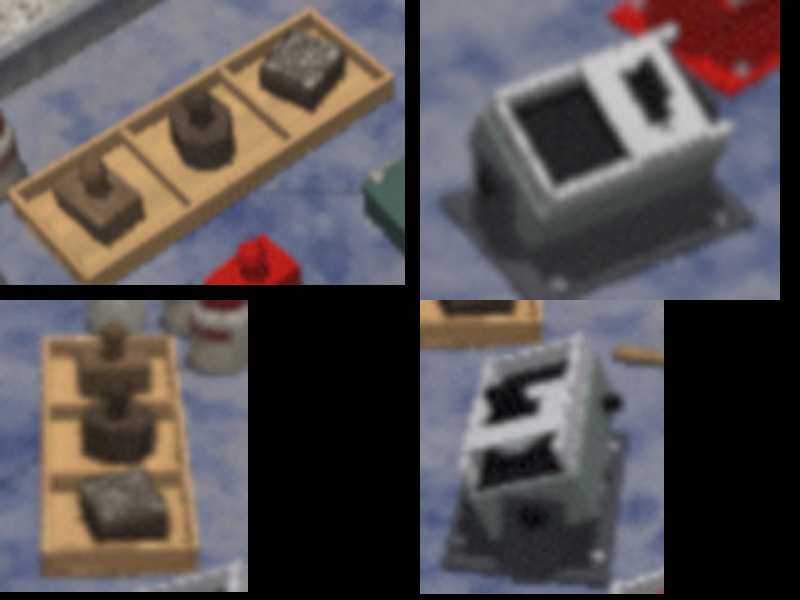

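The sprig block is in the tray compartment at the +y end (knob top near scene (142,265), side (260,152)). The grey camera carries a white plate with a black tab. I'll set up helpers, locate both roughly and then look with the wrist camera.

```bash
cat > h.py <<'E'
from workcell import bot
import cv2,numpy as np
from scipy.spatial.transform import Rotation as R
def K(n,i=None):
    i=i or bot.camera_info(n); f=192/np.tan(np.radians(i["vertical_fov"])/2); return f,i["cx"],i["cy"],np.array(i["pose"])
def ray(n,u,v,i=None):
    f,cx,cy,T=K(n,i); d=T[:3,:3]@np.array([(u-cx)/f,-(v-cy)/f,-1]); return T[:3,3],d/np.linalg.norm(d)
def onz(n,u,v,z,i=None):
    o,d=ray(n,u,v,i); return o+d*(z-o[2])/d[2]
def tri(*rays):
    A=np.zeros((3,3));b=np.zeros(3)
    for o,d in rays:
        P=np.eye(3)-np.outer(d,d);A+=P;b+=P@o
    p=np.linalg.solve(A,b); return p,[np.linalg.norm(np.cross(p-o,d)) for o,d in rays]
def proj(n,p,i=None):
    f,cx,cy,T=K(n,i); q=T[:3,:3].T@(np.asarray(p)-T[:3,3]); return np.array([cx-f*q[0]/q[2],cy+f*q[1]/q[2]])
E
python3 - <<'E'
from h import *
np.set_printoptions(precision=4,suppress=True)
print("knob",onz("scene",142,264.5,.07),onz("side",260.5,151.7,.07),tri(ray("scene",142,264.5),ray("side",260.5,151.7)))
S=lambda x,y:(228+(x-420)/5,150+y/5)
D=lambda x,y:(250+(x-420)/4.2,195+(y-300)/4.2)
for s in((500,97),(555,197),(735,125),(672,32)): print("scene corner",onz("scene",*S(*s),.09))
for s in((465,485),(560,488),(583,338),(490,365)): print("side corner",onz("side",*D(*s),.09))
print(bot.camera_info("wrist"), bot.camera_info("scene").keys())
E
```

```text
knob [0.5613 0.2598 0.07  ] [0.5672 0.2495 0.07  ] (array([0.5669, 0.2576, 0.0647]), [np.float64(0.001317988582252634), np.float64(0.001317988582252733)])
scene corner [ 0.6215 -0.1784  0.09  ]
scene corner [ 0.535  -0.1339  0.09  ]
scene corner [ 0.5012 -0.2586  0.09  ]
scene corner [ 0.5883 -0.3018  0.09  ]
side corner [ 0.5135 -0.2929  0.09  ]
side corner [ 0.5763 -0.303   0.09  ]
side corner [ 0.6187 -0.1398  0.09  ]
side corner [ 0.5451 -0.1647  0.09  ]
{'vertical_fov': 69.62348500021612, 'cx': 255.9251384393969, 'cy': 191.4754569060624, 'pose': array([[ 0.3604,  0.8931,  0.269 ,  0.2475],
       [-0.9328,  0.3457,  0.102 , -0.4394],
       [-0.0019, -0.2877,  0.9577,  0.3726],
       [ 0.    ,  0.    ,  0.    ,  1.    ]])} dict_keys(['vertical_fov', 'cx', 'cy', 'pose'])
```

Request:
step_arm(targets="-1 0.68 0.49 0.2 0 0 0; -1 0.68 0.49 0.2 0 0 0; -1 0.68 0.49 0.2 0 0 0; -1 0.68 0.49 0.2 0 0 0; -1 0.68 0.49 0.2 0 0 0; -1 0.68 0.49 0.2 0 0 0; -1 0.68 0.49 0.2 0 0 0; -1 0.68 0.49 0.2 0 0 0; -1 0.68 0.49 0.2 0 0 0; -1 0.68 0.49 0.2 0 0 0")

```text
clock: 0.93
eef_pos: [0.5097, -0.228, 0.3281]
tool_rot: [0.983, 0.183, -0.0, -0.0]
ft_force: [-0.2, -0.9, 0.1]
grip_width: -0.0005
grasp_force: 0.0
```

Request:
step_arm(targets="-1 0 0 0 0 0 0; -1 0 0 0 0 0 0; -1 0 0 0 0 0 0")

```text
clock: 1.18
eef_pos: [0.5083, -0.2294, 0.3271]
tool_rot: [0.983, 0.183, -0.001, -0.0]
ft_force: [-0.9, -0.9, 0.4]
grip_width: -0.0002
grasp_force: 0.0
```

Run:
```python
from h import *
import pickle
i=bot.camera_info("wrist");im=bot.camera("wrist")[...,::-1]
cv2.imwrite("pics/w1.png",im);pickle.dump(i,open("w1.pkl","wb"))
cv2.imwrite("pics/w1big.png",cv2.resize(im,(800,600),interpolation=cv2.INTER_CUBIC))
print(bot.get_obs()["eef_pos"],bot.get_obs()["joint_pos"])
```

```text
[ 0.50776313 -0.22992219  0.32730176] [-4.25005718e-01  3.46627191e-01  3.96598609e-01  1.62251053e+00
 -3.41154325e-04  2.34938251e+00]
```

View pics/w1big.png

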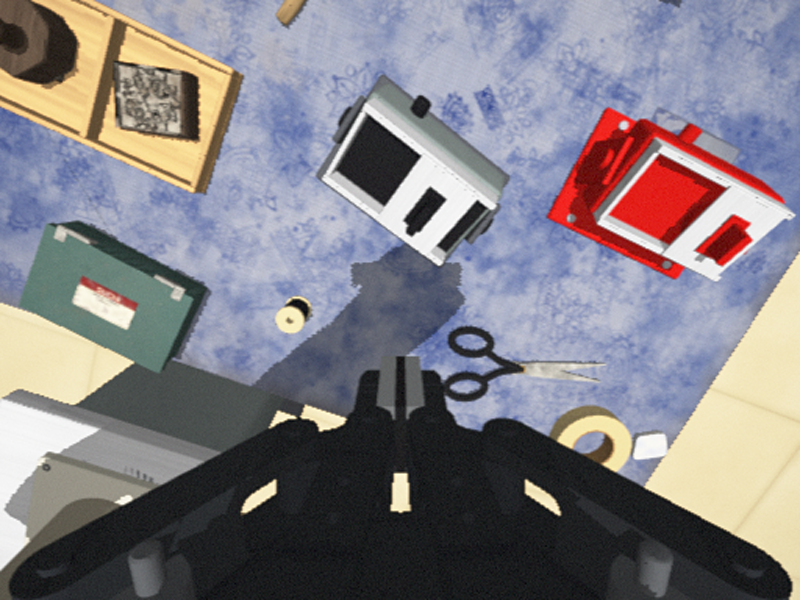

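Wrist view (800 px scale): the grey housing rim has corners near (320,178), (372,100), (505,195), (440,265). The tab is at (427,210), and the free end of the rails lies to the left (+y). I'll extract the corners and solve the head frame.

```bash
cat > head.py <<'E'
from h import *
def hull(im,box):
    x0,y0,x1,y1=box; c=im[y0:y1,x0:x1]; hsv=cv2.cvtColor(c,cv2.COLOR_BGR2HSV)
    m=((hsv[...,2]>200)&(hsv[...,1]<25)).astype(np.uint8)
    n,l,s,_=cv2.connectedComponentsWithStats(m); k=1+np.argmax(s[1:,4])
    p=cv2.findNonZero((l==k).astype(np.uint8)); h=cv2.convexHull(p)
    return h.reshape(-1,2)+[x0,y0],s[k,4]
E
python3 - <<'E'
from head import *
import pickle
np.set_printoptions(precision=4,suppress=True)
im=cv2.imread("pics/w1.png");i=pickle.load(open("w1.pkl","rb"))
h,a=hull(im,(195,45,335,180));print(a)
q=cv2.approxPolyDP(h.astype(np.float32).reshape(-1,1,2),4,True).reshape(-1,2);print(q)
# corners: left,top,right,bottom in this view ; lower long edge = left/bottom, upper = top/right
for p in q:
  print(p,onz("w",*p,.0795,i),onz("w",*p,.1137,i))
v=im[45:180,195:335].astype(int)
hsv=cv2.cvtColor(im,cv2.COLOR_BGR2HSV)
m=(hsv[...,2]<60).astype(np.uint8);m[:, :195]=0;m[:,335:]=0;m[:45]=0;m[180:]=0
n,l,s,c=cv2.connectedComponentsWithStats(m)
for k in range(1,n):
  if s[k,4]>25: print(s[k],c[k])
E
```

```text
2805
[[317. 131.]
 [280. 169.]
 [206. 114.]
 [235.  66.]
 [279.  95.]]
[317. 131.] [ 0.5784 -0.2917  0.0795] [ 0.5782 -0.2839  0.1137]
[280. 169.] [ 0.5105 -0.2647  0.0795] [ 0.5163 -0.2592  0.1137]
[206. 114.] [ 0.5445 -0.1416  0.0795] [ 0.5473 -0.1469  0.1137]
[235.  66.] [ 0.6151 -0.1579  0.0795] [ 0.6117 -0.1618  0.1137]
[279.  95.] [ 0.6029 -0.2247  0.0795] [ 0.6005 -0.2228  0.1137]
[263  62  12  13 108] [268.787   68.0278]
[217  71  13  21  33] [222.1212  82.2121]
[ 216   74   53   57 1571] [241.1324 102.5863]
[259 121  26  29 339] [270.7375 134.6519]
[281 129  30  32 258] [295.4961 144.2829]
```

```bash
cat >> head.py <<'E'
yaw=np.radians(15.35); n_=np.array([np.cos(yaw),-np.sin(yaw),0]); e_=np.array([np.sin(yaw),np.cos(yaw),0])
s,c=np.sin(np.radians(24)),np.cos(np.radians(24)); z_=np.array([0,0,c])-s*n_; x_=np.array([0,0,s])+c*n_
L=np.array([.5555,-.2414,.092])
H=np.c_[x_,e_,z_]
def onhead(n,u,v,z,i=None):  # ray onto head plane local z -> local coords
    o,d=ray(n,u,v,i); o=H.T@(o-L); d=H.T@d; return o+d*(z-o[2])/d[2]
E
python3 - <<'E'
from head import *
import pickle
np.set_printoptions(precision=4,suppress=True)
im=cv2.imread("pics/w1.png");i=pickle.load(open("w1.pkl","rb"))
g=im.max(2);m=(g<70).astype(np.uint8);m[:,:195]=0;m[:,335:]=0;m[:45]=0;m[180:]=0
N,l,st,_=cv2.connectedComponentsWithStats(m)
k=l[134,270]; p=np.argwhere(l==k)[:,::-1]
for z in(.035,.009):
  q=np.array([onhead("w",*a,z,i) for a in p]);print(z,q.min(0),q.max(0),np.percentile(q,[3,97],axis=0).tolist())
k2=l[144,295]; q=np.array([onhead("w",*a,.005,i) for a in np.argwhere(l==k2)[:,::-1]]);print("dark right",q.min(0),q.max(0))
k2=l[102,241]; q=np.array([onhead("w",*a,-.013,i) for a in np.argwhere(l==k2)[:,::-1]]);print("dark left",q.min(0),q.max(0))
h,a=hull(im,(195,45,335,180)); q=np.array([onhead("w",*a,.005,i) for a in h]);print("rim",q.min(0),q.max(0))
E
```

```text
0.035 [-0.0134  0.0033  0.035 ] [0.0291 0.0179 0.035 ] [[-0.010097331452380426, 0.0037683343901127957, 0.03499999999999992], [0.028028777603125235, 0.017486744077435168, 0.03500000000000003]]
0.009 [-0.0284 -0.0001  0.009 ] [0.0177 0.0158 0.009 ] [[-0.024776460640575353, 0.0004213737920648777, 0.008999999999999952], [0.01659399461212356, 0.015307153331784408, 0.009000000000000064]]
dark right [-0.0222 -0.0314  0.005 ] [ 0.0318 -0.0216  0.005 ]
dark left [-0.0325  0.0367 -0.013 ] [ 0.0248  0.0896 -0.013 ]
rim [-0.0393 -0.0353  0.005 ] [0.0443 0.0933 0.005 ]
```

Request:
step_arm(targets="-1 0.068 -0.072 -0.25 0 0 0.8; -1 0.068 -0.072 -0.25 0 0 0.8; -1 0.068 -0.072 -0.25 0 0 0.8; -1 0.068 -0.072 -0.25 0 0 0.8; -1 0.068 -0.072 -0.25 0 0 0.8; -1 0.068 -0.072 -0.25 0 0 0.8")

```text
clock: 1.73
eef_pos: [0.5402, -0.2668, 0.2009]
tool_rot: [0.879, 0.477, -0.001, -0.002]
ft_force: [-0.4, -0.6, 0.6]
grip_width: -0.0003
grasp_force: 0.0
```

Request:
step_arm(targets="-1 0 0 0 0 0 0.391; -1 0 0 0 0 0 0.391; -1 0 0 0 0 0 0.391; -1 0 0 -0.18 0 0 0.391; -1 0 0 -0.18 0 0 0.391; -1 0 0 -0.18 0 0 0.391; -1 0 0 -0.18 0 0 0.391; -1 0 0 -0.18 0 0 0.391")

```text
clock: 2.4
eef_pos: [0.5427, -0.2664, 0.1146]
tool_rot: [0.796, 0.606, 0.0, 0.001]
ft_force: [1.0, -0.8, 0.8]
grip_width: 0.0
grasp_force: 0.0
```

Request:
step_arm(targets="-1 0.009 0.033 -0.004 0 0 0; -1 0.014 0.052 -0.004 0 0 0; -1 0.020 0.071 -0.004 0 0 0; -1 0.025 0.091 -0.004 0 0 0; -1 0.030 0.110 -0.004 0 0 0; -1 0.036 0.130 -0.004 0 0 0; -1 0.036 0.130 -0.004 0 0 0; -1 0.036 0.130 -0.004 0 0 0")

```text
clock: 3.07
eef_pos: [0.5606, -0.1993, 0.1108]
tool_rot: [0.795, 0.607, 0.0, -0.001]
ft_force: [0.0, 0.5, -0.1]
grip_width: -0.0004
grasp_force: 0.0
```

Run:
```python
from h import *
import pickle
o=bot.get_obs();print(o["eef_pos"],o["ft_force"])
i=bot.camera_info("wrist");w=bot.camera("wrist")[...,::-1]
s=bot.camera("scene")[...,::-1];cv2.imwrite("pics/s2.png",s);cv2.imwrite("pics/w2.png",w);pickle.dump(i,open("w2.pkl","wb"))
a=cv2.resize(w,(512,384));b=cv2.resize(s[145:215,225:305],(280,245),interpolation=2)
out=np.zeros((384,792,3),np.uint8);out[:,:512]=a;out[:245,512:]=b;cv2.imwrite("pics/v2.png",out)
```

```text
[ 0.56057566 -0.19925394  0.11084876] [ 0.02001263  0.46469829 -0.05265391]
```

View pics/v2.png

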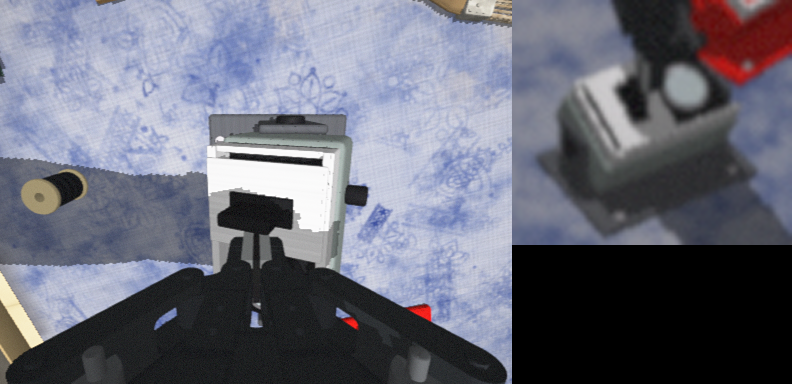

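The lens is uncovered (scene pixel ≈ (274,170)), but a dark gap remains at the plate's far end, so I'll push a bit further.

Request:
step_arm(targets="-1 0.0026 0.0096 0 0 0 0; -1 0.0053 0.0193 0 0 0 0; -1 0.0053 0.0193 0 0 0 0; -1 0.0053 0.0193 0 0 0 0")

```text
clock: 3.5
eef_pos: [0.5612, -0.1966, 0.1107]
tool_rot: [0.796, 0.605, -0.005, 0.003]
ft_force: [-4.5, -13.9, -1.0]
grip_width: 0.0
grasp_force: 7.3
```

Stopped by the end stop (14 N). I'll back off, rise and measure the lens.

Request:
step_arm(targets="1 -0.012 -0.045 0 0 0 0; 1 -0.012 -0.045 0.08 0 0 0; 1 -0.05 -0.1 0.3 0 0 0; 1 -0.05 -0.1 0.4 0 0 0; 1 -0.05 -0.1 0.4 0 0 0; 1 -0.05 -0.1 0.4 0 0 0; 1 -0.05 -0.1 0.4 0 0 0; 1 -0.05 -0.1 0.4 0 0 0; 1 -0.05 -0.1 0.4 0 0 0")

```text
clock: 4.25
eef_pos: [0.5381, -0.241, 0.3105]
tool_rot: [0.795, 0.606, 0.0, -0.0]
ft_force: [-0.8, 0.6, 0.5]
grip_width: 0.0855
grasp_force: 0.0
```

Run:
```python
from h import *
import pickle
o=bot.get_obs();print(o["eef_pos"])
i=bot.camera_info("wrist");w=bot.camera("wrist")[...,::-1]
s=bot.camera("scene")[...,::-1];d=bot.camera("side")[...,::-1];cv2.imwrite("pics/s3.png",s);cv2.imwrite("pics/d3.png",d);cv2.imwrite("pics/w3.png",w);pickle.dump(i,open("w3.pkl","wb"))
R2=lambda a:cv2.resize(a,(280,245),interpolation=2)
out=np.zeros((490,792,3),np.uint8);out[:384,:512]=w;out[:245,512:]=R2(s[145:215,225:305]);out[245:,512:]=R2(d[195:265,240:320]);cv2.imwrite("pics/v3.png",out)
```

```text
[ 0.53809676 -0.2409744   0.31046919]
```

View pics/v3.png

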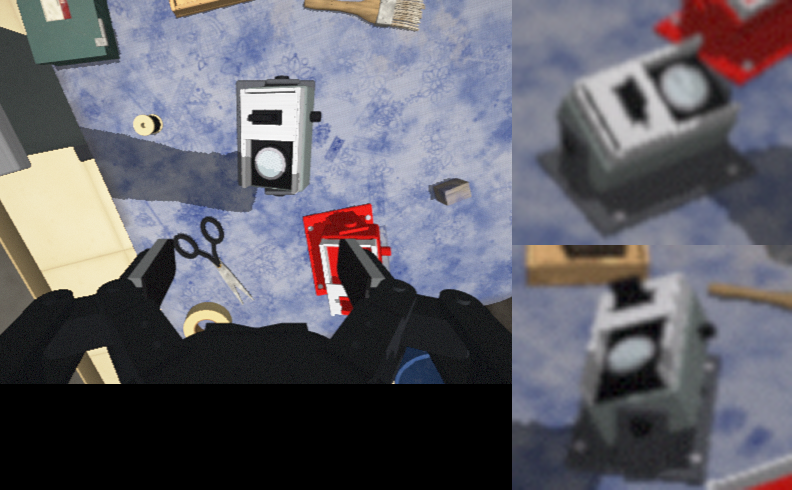

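The shutter is open; the lens disc is at wrist (270,162), surrounded by a dark opening. I'll triangulate it.

Run:
```python
from head import *
import pickle
np.set_printoptions(precision=4,suppress=True)
i=pickle.load(open("w3.pkl","rb")); rs=[]
for f,n,uv,inf in(("w3","w",(270,162),i),("s3","scene",(274,169),None),("d3","side",(274,225),None)):
    im=cv2.imread(f"pics/{f}.png"); g=im.min(2); x0,y0=uv
    t=(g>120).astype(np.uint8); N,l,s,c=cv2.connectedComponentsWithStats(t,connectivity=4); k=l[y0,x0]; print(f,s[k],c[k],onz(n,*c[k],.092,inf))
    rs.append(ray(n,*c[k],inf)); 
print(tri(*rs),L)
w=cv2.imread("pics/w3.png");h,a=hull(w,(225,70,325,200)); q=cv2.approxPolyDP(h.astype(np.float32).reshape(-1,1,2),4,True).reshape(-1,2)
for p in q: print(p,onhead("w",*p,.005,i))
```

```text
w3 [255 147  31  31 717] [269.8815 162.0976] [ 0.5567 -0.2398  0.092 ]
s3 [268 164  12  12 113] [273.3982 169.4779] [ 0.5552 -0.2393  0.092 ]
d3 [268 222  12   8  69] [273.4058 225.3913] [ 0.5564 -0.2404  0.092 ]
(array([ 0.5563, -0.24  ,  0.0913]), [np.float64(0.0003760671832195748), np.float64(0.0005260986184480569), np.float64(0.00026039268613751087)]) [ 0.5555 -0.2414  0.092 ]
[299.  87.] [0.0374 0.0935 0.005 ]
[296. 172.] [ 0.0382 -0.007   0.005 ]
[242. 156.] [-0.0378  0.0081  0.005 ]
[240.  90.] [-0.0393  0.0921  0.005 ]
```

Request:
step_arm(targets="0.3 0.024 0.7 0 0 0 0; 0.3 0.024 0.7 0 0 0 0; 0.3 0.024 0.7 0 0 0 0; 0.3 0.024 0.7 0 0 0 0; 0.3 0.024 0.7 0 0 0 0; 0.3 0.024 0.7 0 0 0 0; 0.3 0.024 0.88 0 0 0 0; 0.3 0.024 0.88 0 0 0 0; 0.3 0.024 0.88 0 0 0 0; 0.3 0.024 0.88 0 0 0 0")

```text
clock: 5.23
eef_pos: [0.5487, 0.1776, 0.3094]
tool_rot: [0.795, 0.607, -0.001, -0.0]
ft_force: [1.1, -0.5, 0.3]
grip_width: 0.0559
grasp_force: 0.0
```

Request:
step_arm(targets="0.3 0 0.05 0 0 0 0; 0.3 0 0.05 0 0 0 0; 0.3 0 0.05 0 0 0 0; 0.3 0 0.05 0 0 0 0")

```text
clock: 5.57
eef_pos: [0.5493, 0.2003, 0.3097]
tool_rot: [0.795, 0.607, -0.001, -0.0]
ft_force: [0.2, -1.2, -0.3]
grip_width: 0.0557
grasp_force: 0.0
```

```bash
sed -i 's/^L=.*/L=np.array([.5563,-.2400,.092])/' head.py
python3 - <<'E'
from h import *
import pickle
o=bot.get_obs();print(o["eef_pos"],o["tool_rot"],o["joint_pos"])
i=bot.camera_info("wrist");w=bot.camera("wrist")[...,::-1]
cv2.imwrite("pics/w4.png",w);pickle.dump(i,open("w4.pkl","wb"));print(proj("w",[.567,.257,.07],i),i["pose"])
E
```

```text
[0.54929755 0.20025574 0.30971302] [ 7.94970889e-01  6.06645997e-01 -1.37144778e-03 -1.96257344e-04] [ 3.49821655e-01  4.06031887e-01  4.38544770e-01  1.60604471e+00
 -4.41106757e-04  2.18774396e+00]
[258.40637215 119.36779886] [[ 0.96477895  0.25102009  0.0786797   0.56864837]
 [-0.26304666  0.92378552  0.27825667  0.27155642]
 [-0.00283516 -0.28915261  0.95727882  0.45170089]
 [ 0.          0.          0.          1.        ]]
```

View pics/w4.png

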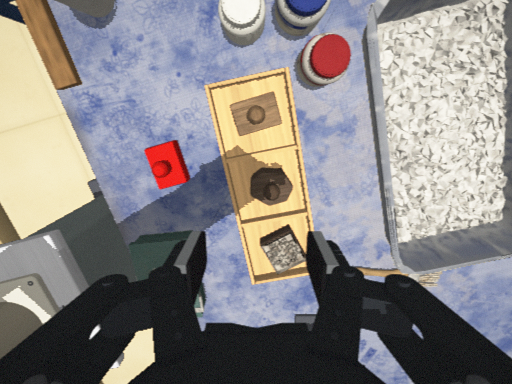

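Sprig block seen at about (255,113), its knob at (256,114), its body corners near (231,102), (273,92), (281,125), (240,136). I'll segment it.

Run:
```python
from h import *
import pickle
np.set_printoptions(precision=4,suppress=True)
w=cv2.imread("pics/w4.png");i=pickle.load(open("w4.pkl","rb"))
for th in(130,145,160):
    m=(w[...,2]<th).astype(np.uint8); k0=np.zeros_like(m);k0[82:142,222:290]=1;m&=k0
    m=cv2.morphologyEx(m,cv2.MORPH_OPEN,np.ones((5,5),np.uint8))
    N,l,s,c=cv2.connectedComponentsWithStats(m);k=1+np.argmax(s[1:,4]);p=cv2.findNonZero((l==k).astype(np.uint8))
    # world points on body-top plane
    P=np.array([onz("w",*a,.038,i)[:2] for a in p[:,0]],np.float32)*1000
    (cx,cy),(a,b),ang=cv2.minAreaRect(P)
    bx=cv2.boxPoints(((cx,cy),(a,b),ang));e1=bx[1]-bx[0];e2=bx[2]-bx[1];e=e1 if np.hypot(*e1)>np.hypot(*e2) else e2
    print(th,s[k],"centre",cx,cy,"size",a,b,"long az",np.degrees(np.arctan2(e[1],e[0]))%180)
g=cv2.GaussianBlur(w[95:135,236:276],(3,3),0)
c=cv2.HoughCircles(cv2.resize(cv2.cvtColor(g,cv2.COLOR_BGR2GRAY),None,fx=6,fy=6,interpolation=2),cv2.HOUGH_GRADIENT,1,100,param1=60,param2=15,minRadius=40,maxRadius=80)
print(c)
if c is not None:
    u,v=236+c[0,0,0]/6,95+c[0,0,1]/6;print(u,v,c[0,0,2]/6,onz("w",u,v,.07,i))
# tray corners for its yaw
for a in((206,87),(287,68)): print(onz("w",*a,.028,i))
```

```text
Traceback (most recent call last):
ValueError: attempt to get argmax of an empty sequence
```

Run:
```python
from h import *
import pickle
np.set_printoptions(precision=4,suppress=True)
w=cv2.imread("pics/w4.png");i=pickle.load(open("w4.pkl","rb"))
print(w[104,240],w[113,256],w[85,240],w[130,230])
roi=w[88:140,222:290,2]
t0,_=cv2.threshold(roi,0,255,cv2.THRESH_OTSU);print("otsu",t0)
for th in(t0-10,t0,t0+10):
    m=(w[...,2]<th).astype(np.uint8); k0=np.zeros_like(m);k0[82:142,222:290]=1;m&=k0
    m=cv2.morphologyEx(m,cv2.MORPH_OPEN,np.ones((5,5),np.uint8))
    N,l,s,c=cv2.connectedComponentsWithStats(m);k=l[104,243];p=cv2.findNonZero((l==k).astype(np.uint8))
    P=np.array([onz("w",*a,.038,i)[:2] for a in p[:,0]],np.float32)*1000
    r=cv2.minAreaRect(P)
    bx=cv2.boxPoints(r);e1=bx[1]-bx[0];e2=bx[2]-bx[1];e=e1 if np.hypot(*e1)>np.hypot(*e2) else e2
    print(th,s[k],r,"long az",np.degrees(np.arctan2(e[1],e[0]))%180)
g=cv2.cvtColor(cv2.resize(w[95:135,236:276],None,fx=6,fy=6,interpolation=2),cv2.COLOR_BGR2GRAY)
c=cv2.HoughCircles(cv2.GaussianBlur(g,(7,7),0),cv2.HOUGH_GRADIENT,1,100,param1=60,param2=12,minRadius=40,maxRadius=80)
if c is not None:
    u,v=236+c[0,0,0]/6,95+c[0,0,1]/6;print(u,v,c[0,0,2]/6,onz("w",u,v,.07,i))
for a in((206,87),(287,68)): print(onz("w",*a,.028,i))
```

```text
[116 155 194] [ 89 121 151] [148 218 249] [156 225 250]
otsu 203.0
193.0 [ 232   92   49   43 1488] ((564.9865112304688, 264.27532958984375), (65.93345642089844, 46.541046142578125), 1.139582633972168) long az 1.1395689
203.0 [ 231   92   50   43 1527] ((564.984619140625, 264.3646240234375), (65.93311309814453, 46.9952392578125), 1.1412301063537598) long az 1.1412193
213.0 [ 231   92   50   44 1538] ((564.9762573242188, 264.36212158203125), (65.91830444335938, 47.203426361083984), 1.2111294269561768) long az 1.2111338
255.91667 114.75 9.5 [0.5654 0.2636 0.07  ]
[0.5058 0.3188 0.028 ]
[0.6241 0.3126 0.028 ]
```

Request:
step_arm(targets="0.3 0.031 0.127 -0.1 0 0 0; 0.3 0.031 0.127 -0.2 0 0 0; 0.3 0.031 0.127 -0.3 0 0 0; 0.3 0.031 0.127 -0.38 0 0 0; 0.3 0.031 0.127 -0.38 0 0 0; 0.3 0.031 0.127 -0.38 0 0 0; 0.3 0.031 0.127 -0.38 0 0 0")

```text
clock: 6.2
eef_pos: [0.5633, 0.2616, 0.1184]
tool_rot: [0.796, 0.606, -0.004, -0.001]
ft_force: [0.1, 0.5, 1.0]
grip_width: 0.0556
grasp_force: 0.0
```

Request:
step_arm(targets="0.3 0 0 -0.05 0 0 0; 0.3 0 0 -0.1 0 0 0; 0.3 0 0 -0.14 0 0 0; 0.3 0 0 -0.157 0 0 0; 0.3 0 0 -0.157 0 0 0; 0.3 0 0 -0.157 0 0 0")

```text
clock: 6.7
eef_pos: [0.5671, 0.2641, 0.0452]
tool_rot: [0.795, 0.606, 0.002, 0.0]
ft_force: [0.2, 0.2, 0.1]
grip_width: 0.0557
grasp_force: 0.0
```

Request:
step_arm(targets="-1 0 0 0 0 0 0; -1 0 0 0 0 0 0; -1 0 0 0 0 0 0; -1 0 0 0 0 0 0; -1 0 0 0 0 0 0; -1 0 0 0 0 0 0; -1 0 0 0 0 0 0; -1 0 0 0 0 0 0")

```text
clock: 7.37
eef_pos: [0.5669, 0.2647, 0.0449]
tool_rot: [0.795, 0.606, 0.002, 0.001]
ft_force: [0.9, -0.6, 7.2]
grip_width: 0.0231
grasp_force: 59.0
```

Request:
step_arm(targets="-1 0 0 0.02 0 0 0; -1 0 0 0.06 0 0 0; -1 0 0 0.12 0 0 0; -1 0 0 0.2 0 0 0; -1 0 0 0.28 0 0 0; -1 0 0 0.36 0 0 0; -1 0 0 0.42 0 0 0; -1 0 0 0.42 0 0 0; -1 0 0 0.42 0 0 0; -1 0 0 0.42 0 0 0")

```text
clock: 8.2
eef_pos: [0.5648, 0.2639, 0.252]
tool_rot: [0.795, 0.606, -0.001, -0.0]
ft_force: [0.5, -0.2, -1.6]
grip_width: 0.0235
grasp_force: 58.9
```

Run:
```python
from h import *
o=bot.get_obs();print(o["eef_pos"],o["tool_rot"],o["grip_width"],o["grasp_force"],o["ft_force"])
s=bot.camera("scene")[...,::-1];d=bot.camera("side")[...,::-1];w=bot.camera("wrist")[...,::-1];cv2.imwrite("pics/w5.png",w)
p=np.array(o["eef_pos"])
def crop(n,im,r=40):
    u,v=proj(n,p).astype(int);print(n,u,v);u=np.clip(u,r,511-r);v=np.clip(v,r,383-r);return cv2.resize(im[v-r:v+r,u-r:u+r],(280,280),interpolation=2)
out=np.zeros((560,792,3),np.uint8);out[:384,:512]=w;out[:280,512:]=crop("scene",s);out[280:,512:]=crop("side",d);cv2.imwrite("pics/v5.png",out)
```

```text
[0.56476593 0.26385292 0.25198738] [ 7.95090988e-01  6.06489849e-01 -5.97081609e-04 -1.66925289e-04] 0.023488023949657055 58.89993667602539 [ 0.47526575 -0.22193151 -1.56027414]
scene 129 213
side 258 107
```

View pics/v5.png

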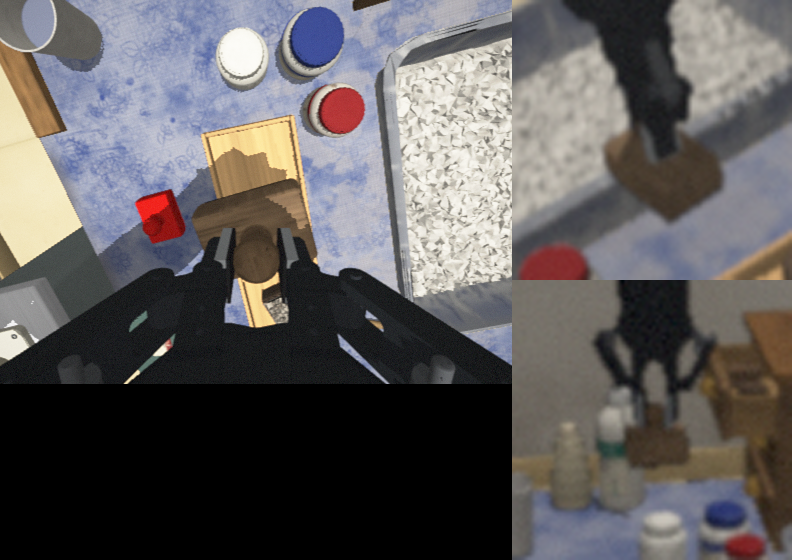

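The block is held level by its knob, body seen squarely below the fingers. I'll carry it across, turning on the way.

Request:
step_arm(targets="-1 -0.02 -0.05 0.1 0 0 0; -1 -0.04 -0.12 0.136 0 0 0.1; -1 -0.05 -0.19 0.136 0 0 0.2; -1 -0.06 -0.26 0.136 0 0 0.3; -1 -0.07 -0.33 0.136 0 0 0.4; -1 -0.08 -0.4 0.136 0 0 0.5; -1 -0.09 -0.47 0.136 0 0 0.6; -1 -0.1 -0.54 0.136 0 0 0.7; -1 -0.11 -0.6 0.136 0 0 0.8; -1 -0.11 -0.66 0.136 0 0 0.9")

```text
clock: 9.18
eef_pos: [0.5086, -0.0675, 0.3193]
tool_rot: [0.535, 0.845, -0.001, -0.001]
ft_force: [0.8, 0.0, -0.1]
grip_width: 0.023
grasp_force: 58.9
```

Request:
step_arm(targets="-1 -0.01 -0.07 0 0 0 0.1; -1 -0.02 -0.14 0 0 0 0.2; -1 -0.02 -0.2 0 0 0 0.3; -1 -0.02 -0.25 0 0 0 0.4; -1 -0.02 -0.29 0 0 0 0.5; -1 -0.02 -0.308 0 0 0 0.6; -1 -0.02 -0.308 0 0 0 0.7; -1 -0.02 -0.308 0 0 0 0.733; -1 -0.02 -0.308 0 0 0 0.733; -1 -0.02 -0.308 0 0 0 0.733")

```text
clock: 10.02
eef_pos: [0.4999, -0.2199, 0.3192]
tool_rot: [0.275, 0.961, 0.0, -0.001]
ft_force: [-0.9, 0.3, -0.5]
grip_width: 0.0231
grasp_force: 58.9
```

```bash
cat > tgt.py <<'E'
from head import *
np.set_printoptions(precision=4,suppress=True)
o=bot.get_obs();print(o["eef_pos"],o["joint_pos"],o["grip_width"],o["grasp_force"])
Rn=R.from_quat(o["tool_rot"]); Rg=R.from_quat([.7951,.6065,0,0])
Rf=R.from_rotvec(-e_*np.radians(24))*R.from_euler("z",74.65-1.15,degrees=True)*Rg
print("turn norm",(Rf*Rn.inv()).as_rotvec()/(np.pi/4)); print("shift norm",(L+.159*z_-o["eef_pos"])/.5)
E
python3 tgt.py
```

```text
[ 0.4999 -0.2199  0.3192] [-0.4144  0.3217  0.3407  1.5924  0.      0.1424] 0.023112802346993793 58.911232352256775
turn norm [-0.1429 -0.5173  0.0016]
shift norm [-0.0119 -0.006  -0.164 ]
```

Request:
step_arm(targets="-1 -0.012 -0.006 0 -0.036 -0.13 0; -1 -0.012 -0.006 0 -0.07 -0.26 0; -1 -0.012 -0.006 0 -0.107 -0.388 0; -1 -0.012 -0.006 -0.04 -0.143 -0.517 0.002; -1 -0.012 -0.006 -0.08 -0.143 -0.517 0.002; -1 -0.012 -0.006 -0.12 -0.143 -0.517 0.002; -1 -0.012 -0.006 -0.15 -0.143 -0.517 0.002; -1 -0.012 -0.006 -0.164 -0.143 -0.517 0.002; -1 -0.012 -0.006 -0.164 -0.143 -0.517 0.002; -1 -0.012 -0.006 -0.164 -0.143 -0.517 0.002")

```text
clock: 10.85
eef_pos: [0.4945, -0.2228, 0.2386]
tool_rot: [0.268, 0.941, 0.002, 0.209]
ft_force: [0.4, 1.0, -1.0]
grip_width: 0.0234
grasp_force: 59.0
```

```bash
python3 tgt.py
python3 - <<'E'
from head import *
ims={n:bot.camera(n)[...,::-1] for n in("scene","side","wrist")}
out=np.zeros((560,792,3),np.uint8);out[:384,:512]=ims["wrist"];y=0
ex=R.from_rotvec([0,0,0])
for n in("scene","side"):
    im=ims[n].copy();cv2.imwrite(f"pics/f_{n}.png",im);u,v=proj(n,L+.09*z_).astype(int);r=40
    big=cv2.resize(im[v-r:v+r,u-r:u+r],(280,280),interpolation=2)
    # expected corners of body (underside at 120 mm and top at 152 mm), for checking
    for z in(.12,.152):
        for sx in(-1,1):
            for sy in(-1,1):
                q=(proj(n,L+x_*.024*sx+e_*.034*sy+z_*z)-[u-r,v-r]+.5)*3.5
                cv2.circle(big,tuple(int(t) for t in q),2,(0,255,0) if z==.12 else (0,0,255),-1)
    out[y:y+280,512:]=big;y+=280
cv2.imwrite("pics/v6.png",out)
E
```

```text
[ 0.4945 -0.2228  0.2386] [-0.4689  0.0176 -0.3291  0.8107  0.0814  0.1024] 0.02337645183353662 58.984978795051575
turn norm [ 0.0017  0.0023 -0.0015]
shift norm [-0.0011 -0.0001 -0.0027]
```

View pics/v6.png

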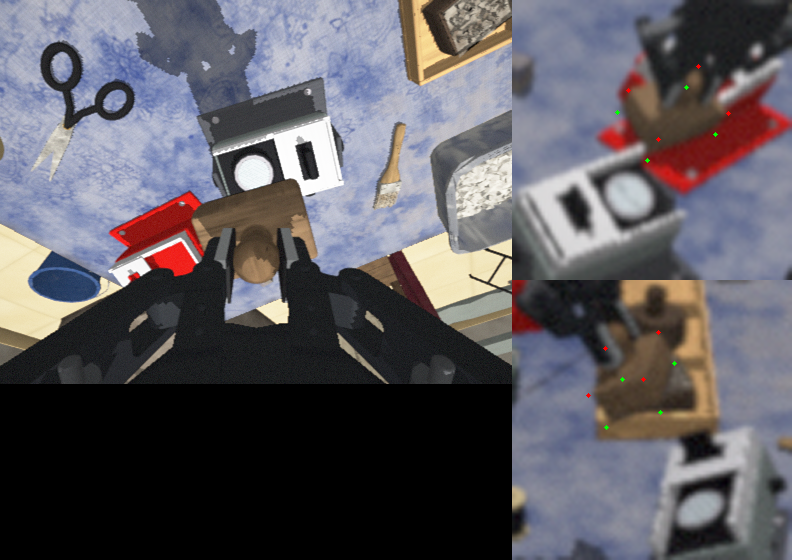

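Block sits in front of the lens; the expected-corner dots suggest a small offset and possibly some yaw, so I'll check it by casting edge rays.

```bash
cat > chk.py <<'E'
from head import *
np.set_printoptions(precision=4,suppress=True)
i=bot.camera_info("wrist");w=bot.camera("wrist")[...,::-1].copy()
hsv=cv2.cvtColor(w,cv2.COLOR_BGR2HSV)
m=((hsv[...,0]>5)&(hsv[...,0]<25)&(hsv[...,1]>60)&(hsv[...,2]<190)&(hsv[...,2]>35)).astype(np.uint8)
k=np.zeros_like(m);k[165:280,180:335]=1;m&=k
m=cv2.morphologyEx(m,cv2.MORPH_OPEN,np.ones((3,3),np.uint8))
N,l,s,c=cv2.connectedComponentsWithStats(m);b=1+np.argmax(s[1:,4]);m=l==b;print(s[b])
def line(pts):
    vx,vy,x,y=cv2.fitLine(np.array(pts,np.float32),cv2.DIST_HUBER,0,.01,.01).ravel();return np.array([x,y]),np.array([vx,vy])
top=[(u,np.flatnonzero(m[:,u])[0]) for u in range(208,288)]
right=[(np.flatnonzero(m[v])[-1],v) for v in range(195,240)]
left=[(np.flatnonzero(m[v])[0],v) for v in range(220,235)]
for nme,pts in(("top",top),("right",right),("left",left)):
    p,d=line(pts); a,bb=p-25*d,p+25*d
    r=np.array(pts)-p; res=np.abs(r@[-d[1],d[0]])
    for z in(.12,.152):
        A,B=onhead("w",*a,z,i),onhead("w",*bb,z,i);D=B-A
        print(nme,z,a,bb,A[:2],B[:2],"angle from head y",np.degrees(np.arctan2(D[0],D[1])),"res",np.median(res))
E
python3 chk.py
```

```text
[ 191  179  126  101 6950]
top 0.12 [223.4799 197.8432] [271.5201 183.9819] [-0.0174 -0.0174] [-0.0176  0.0174] angle from head y -0.40162126244700663 res 0.2600947618484497
top 0.152 [223.4799 197.8432] [271.5201 183.9819] [-0.0264 -0.0107] [-0.0266  0.0181] angle from head y -0.4016212624470081 res 0.2600947618484497
right 0.12 [299.8908 193.0171] [313.3092 241.1829] [-0.0058  0.0346] [0.0329 0.0353] angle from head y 88.97578527442127 res 0.25394162160591804
right 0.152 [299.8908 193.0171] [313.3092 241.1829] [-0.0168  0.0322] [0.0151 0.0328] angle from head y 88.97578527442127 res 0.25394162160591804
left 0.12 [183.8757 203.1112] [203.5242 249.0888] [-0.0215 -0.0453] [ 0.0164 -0.0441] angle from head y 88.17524282993149 res 0.34502504043848603
left 0.152 [183.8757 203.1112] [203.5242 249.0888] [-0.0298 -0.0336] [ 0.0015 -0.0327] angle from head y 88.17524282993149 res 0.34502504043848603
```

Edges agree with the head axes within about 1–2°, centred to about 2 mm at roughly 0.115–0.12 m, so everything is well inside tolerance. I'll let it settle and hand in.

Request:
step_arm(targets="-1 0 0 0 0 0 0; -1 0 0 0 0 0 0; -1 0 0 0 0 0 0; -1 0 0 0 0 0 0")

```text
clock: 11.38
eef_pos: [0.4944, -0.223, 0.2387]
tool_rot: [0.268, 0.941, 0.002, 0.209]
ft_force: [-0.1, -0.7, -0.9]
grip_width: 0.0231
grasp_force: 59.0
```

```bash
python3 -c "
from workcell import bot
print(bot.job_done())"
```

```text
the job is handed in; nothing more can be done
None
```

Job handed in at 11.4 s, verdict not shown: the shutter was pushed to its stop, and the gripper holds the sprig block at rest, by my measurements about 12 cm from the lens, centred to about 2 mm and aligned within about 2°.

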